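# Jack up the front of a mosaic panel and hold it there

### The job

Set the small ratchet jack on the table with its lowered saddle cup squarely under the round lift pad of the mosaic panel's bracket, then pump its handle until the panel's front bearer is more than 15 mm off the table, high enough for me to slip the packing strip under it. The ratchet notches alone leave it a little short, so keep the handle pressed right down at the bottom of the last stroke and finish like that, holding it down, with the panel's weight on the saddle. Do not shove the panel about on the table or disturb the finds dish and the brush.

Things in the scene. Friction and masses are not known exactly. Their poses are not given: they have to be found in the camera images.
- jack: Grey steel ratchet toe jack, 0.85 kg, loose, standing upright; its rack of round rungs shows in the column's windows. Origin: on its underside, below the column; x points to the toe and saddle, -x to the black-sleeved handle, z up. Base plate 225 x 72 x 8 mm, x from -100 to +125 mm. Centre of mass near the column, x = 0.
- column_top (a point): Centre of the top of the jack's upright column, 15 mm behind the jack's origin and 140 mm above the table. The column is 36 mm wide in the jack's y, 62 mm long in its x, flat and solid at the sides over the upper 35 mm: grasp it there from above, across y, to carry the jack. Axes of the jack.
- pivot (a point): Pivot of the handle: 36 mm behind the jack's origin (its -x), 70 mm above the table. The handle runs from here to -x; its black sleeve, 24 mm wide and 16 mm thick, spans 80 to 175 mm from the pivot. Press down on it about 140 mm from the pivot. Axes of the jack.
- saddle (a point): Centre of the inner floor of the saddle, a shallow round cup (inner diameter 40 mm, outer 50 mm, rim 4 mm above this floor) on the end of the toe, 95 mm in front of the jack's origin (its +x). With the toe down the floor is 52 mm and the rim 56 mm above the table. Axes of the jack.
- jack_toe (a joint): Height of toe and saddle above their lowest place, m: 0 at the start, at most 0.046. A full down stroke of the handle raises it 14 to 16 mm; as the handle comes up it sinks to the last notch passed, where a catch holds it (notches about 0.0095, 0.019, 0.029, 0.039). Three full strokes are needed (four are possible), the last one held down; the first mostly takes up the gap below the pad.
- jack_handle (a joint): Handle angle, rad: 0 is up (sloping 0.42 rad above level, away from the column), 0.60 is down on its stop (0.18 rad below level). A spring brings it back up when let go; each new stroke needs it back up, below about 0.1. Pressed 140 mm from the pivot it takes 1 to 3 N idle, 6 to 12 N when lifting the panel.
- panel: Mosaic piece in an aluminium frame (180 x 240 mm, underside 60 mm, top 91 mm above the table) on two wooden bearers 60 mm high, loose, 4.8 to 7.5 kg. Origin: on the table under the middle of the front bearer (30 x 225 mm, front face at x = -15 mm); x points to the rear bearer, -x to the lift bracket. Frame's front face at x = -20 mm. When lifted it tips about the rear bearer.
- lift_pad (a point): Centre of the underside of the lift pad, a dark steel disc, diameter 24 mm, under the rounded steel bracket (50 mm wide, top 82 mm high, a bolt head right above the pad) at the middle of the panel's front. 65 mm in front of the panel's origin, 64 mm above the table: 8 mm over the lowered saddle's rim, so the saddle goes in level from the front. Axes of the panel.
- front_edge (a point): Middle of the lower front edge of the front bearer (15 mm in front of the panel's origin, its -x); z is its height above the table, 0 at the start.
- finds_dish: Small white dish with pebbles, 80 x 94 x 18 mm, loose; bystander. Origin: centre of its underside.
- brush: Wooden cleaning brush, 28 x 168 x 21 mm, lying along its y, loose; bystander. Origin: centre of its underside.

How it is judged (in metres and radians):
On the way, in this order (a step that is already met when the one before it is completed fails the run):
1. the jack stands on the table, its lowered saddle under the lift pad (horizontal distance between saddle and lift_pad below 0.008 m and angle between jack's own z axis and vertical below 0.03 rad and height (world z) of jack below 0.003 m and value of joint jack_toe below 0.005 m), for 0.2 s.
2. pumped: the load rests on the ratchet, at least two notches up, while the handle comes back up (value of joint jack_toe above 0.017 m and value of joint jack_handle below 0.25 rad and contact force between jack_toe and panel above 3 N).
At the end, for the whole second after the job is handed in: the front bearer's lower front edge over 15 mm up, the panel tipped up (over 0.06 rad) on the saddle and borne by it alone; pad within 10 mm of the saddle's centre; jack flat on the table; handle held down by the robot past 0.52 rad; panel, dish and brush not shifted, panel still (height (world z) of front_edge above 0.015 m and value of joint jack_handle above 0.52 rad and contact force between any of the fingers, the arm and jack_handle above 1 N and contact force between jack_toe and panel above 5 N and contact force between each of the arm, the fingers and panel below 0.5 N and contact force between each of the arm, the fingers and jack_toe below 0.5 N and horizontal distance between saddle and lift_pad below 0.01 m and angle between jack's own z axis and vertical below 0.06 rad and height (world z) of jack below 0.004 m and linear speed of panel below 0.02 m/s and angle between panel's own z axis and vertical above 0.06 rad and distance of panel from where it was at the start of the episode below 0.035 m and distance of each of finds_dish, brush from where it was at the start of the episode below 0.02 m); the arm keeps its last pose, push and grip.
It fails at once if the panel is shoved about: the foot of its front bearer is more than 35 mm from where it stood (distance of panel from where it was at the start of the episode above 0.035 m).
It fails at once if the finds dish or the brush is moved more than 20 mm (distance of any of finds_dish, brush from where it was at the start of the episode above 0.02 m).
It also fails if it takes over 61 s, if anything falls off the work surface, if the arm or the gripper's body presses on something with over 40 N, if the wrist force passes 120 N, or if a joint passes its speed limit or range.

### The arm

A 6-joint arm with a two-finger parallel gripper is mounted at the origin on a cart in front of the work surface, level with it; the furniture and walls round the work are solid. World frame = base frame: x ahead of the robot, y to its left, z up, the work surface at z = 0. Lengths are in mm, angles in rad, forces in N, time in s.
With the tool pointing down it reaches from about 275 to 750 mm from the base axis. Payload 10.2 kg.
Tool frame: the origin (TCP) lies at the very end of the fingers, on their centre line; the grasp point (between the pads) lies 19 mm behind it; x points along the fingers, y is the direction in which the jaws open and shut, and the axes are right-handed (so a half turn about x gives the same grasp; the last joint's range is limited). The gripper opens to 85 mm and grips with 20 to 120 N. Pads are 22 mm wide; open, the fingers measure 114 mm over their backs; the gripper's body (76 mm by 85 mm) begins 54 mm behind the grasp point. The pads swing forward as they close: fully open they stand 13 mm farther back than shut.
Start: joints at [1.017, 0.313, 1.498, -0, 1.331, -0.223], TCP at [170.533, 496.538, 231.294] pointing down, gripper open.
Joint ranges: [-2.94, 2.94], [-0.97, 2.17], [0.19, 2.56], [-1.23, 4.37], [0.02, 3.11], [-2.88, 2.88]. Speed limits (rad/s): [2.39, 2.39, 3.01, 3.14, 3.14, 3.14].

### API

Orientations are given as a unit quaternion [w, x, y, z].
In Python, from rig import ctrl, viewer, order gives the robot as it stands. The module is installed in compiled form; this text tells all that it offers.
- The arm moves only by the tool carry_out, never from a script. Its argument "deltas" is a list of rows, each a list of 7 numbers: the gripper command: -1 is fully open, 1 is shut, values between are in proportion, then the shift along the tool's x, y, z in mm, then the turn, a rotation vector about the tool's x, y, z in degrees. A call has exactly 5 rows; each row is the pose to reach, as a shift and turn from the pose commanded when the call began, along the tool's axes at that moment; what a row does not reach only later rows make up. A row lasts 1/8 s, in which the tool goes at most 62.5 mm and 10.7 degrees, less where a joint would pass 70% of its speed; a pose out of reach is approached as far as the arm can. A call with a gripper value outside its range is refused whole. The fingers move at their own pace and stop on an object; "newtons" is the grip in N (left out, the last holds). Time passes only in rows, so rows that repeat a pose let the fingers close, or fill a call up. It gives the time, the measured TCP pose, the force and the opening at its end, in the units of the state.
- ctrl.sense(): the state, without advancing time (a new reading comes with each control period).
- viewer.capture(name): name is "scene" or "top"; returns the picture (420x560x3 uint8, red, green, blue); there is no depth.
- viewer.calibration(name): a dict with "fx", "fy", "cx", "cy" (pixels), "xyz" and "attitude" of the camera in the world. Camera axes: x right, y down, z forward; pixel columns grow to the right and rows downward; lengths in mm; the calibration is good to about 2 mm. A picture is of the moment at which its call begins. calibration takes no time and is no camera call.
- order.finish_job(): hands the job in, once; it reports no verdict.
The state is a dict: "time_s": time; "joints": joint angles; "dq": joint speeds; "tau": joint torques, N m; "eef_pos": TCP position; "ee_rot": TCP orientation; "force": force on the tool from outside, world axes, zero at the start; "wrist_torque": the same for the moment, N m; "grip_width": opening from 0.0 (shut) to 1.0 (fully open).
Only numpy, scipy, OpenCV 4.12 (cv2) and the standard library are available. Lean on these libraries where they do the work, as an engineer would, in place of code of your own. Each camera call takes 0.05 s, during which the arm holds its last target. There are 200 camera calls.

## Working session

There is one attempt and no reset: what is moved stays moved. The work goes in short steps, Python scripts to look and compute and a tool call to move; the robot and the scene stay as the last step left them, time stands still between calls to the robot, and variables do not carry over. Pictures are saved under pics/ and viewed, about 8 in all and at most 12, crops included, and the job is handed in when it is done.

Besides the shell and the picture viewer there is one more tool, called after "Call:" as name(argument=value, ...) on one line, values as JSON. carry_out: Moves the arm, as the interface text tells. Its arguments: {"type":"object","properties":{"deltas":{"type":"array"},"newtons":{"type":"number"}},"required":["deltas"]}

```bash
mkdir -p pics
python3 - <<'E'
from rig import ctrl, viewer
import cv2
for n in("scene","top"):
    cv2.imwrite(f"pics/{n}0.png",viewer.capture(n)[:,:,::-1]); print(n,viewer.calibration(n))
print(ctrl.sense())
E
```

```text
scene {'fx': 398.26237228227734, 'fy': 398.26237228227734, 'cx': 281.5515138875696, 'cy': 212.5875226186872, 'xyz': array([ 127.41399126, -621.71273441,  770.50774193]), 'attitude': array([-0.33501014,  0.87431407, -0.32409294,  0.13530294])}
top {'fx': 478.833966391974, 'fy': 478.833966391974, 'cx': 283.0904189856668, 'cy': 213.42292232771965, 'xyz': array([ 403.57940946, -175.14224711, 1344.98289878]), 'attitude': array([-0.04248   ,  0.71593643, -0.69547894,  0.04403991])}
{'time_s': 0.1, 'joints': array([ 1.01656197e+00,  3.13374500e-01,  1.49836619e+00,  1.68981216e-05,
        1.33099306e+00, -2.23414785e-01]), 'dq': array([ 2.35795474e-04, -1.38717120e-03, -8.09351944e-04,  2.47480931e-04,
       -6.91526780e-05, -1.94727710e-04]), 'tau': array([ 1.66013939e-03, -4.12900794e+01, -2.60144162e+01, -1.86041934e-04,
        3.01771674e-03, -5.43165231e-05]), 'eef_pos': array([170.42042656, 496.3273007 , 230.80039226]), 'ee_rot': array([ 0.69729679,  0.11606002,  0.69761342, -0.11680226]), 'force': array([ 0.1617784 ,  0.14531398, -0.09533447]), 'wrist_torque': array([ 0.0396738 ,  0.01543263, -0.00706334]), 'grip_width': 0.9979369764879291}
```

View pics/top0.png

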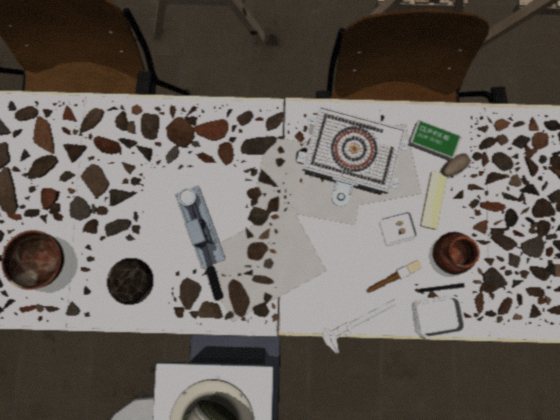

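View pics/scene0.png

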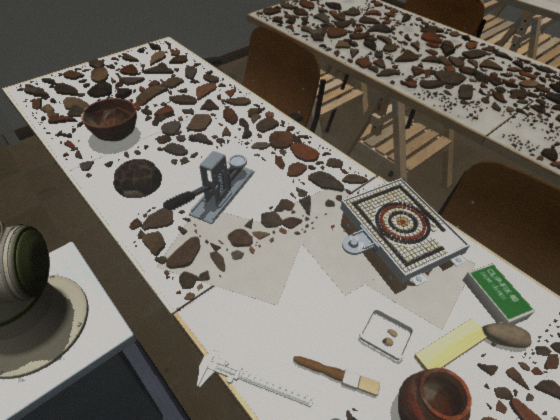

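The top view shows the jack near (200,235), with its saddle at (188,198) and its handle toward (215,295). The panel's bracket is at (341,195), the dish at (397,228) and the brush at (395,277). I'll enlarge the jack and the panel.

Run:
```python
import cv2,numpy as np
t=cv2.imread("pics/top0.png"); s=cv2.imread("pics/scene0.png")
f=lambda im,x,y,w,h,k:cv2.resize(im[y:y+h,x:x+w],None,fx=k,fy=k,interpolation=cv2.INTER_CUBIC)
a=f(t,165,175,70,130,4.6); b=f(t,295,100,115,130,4.4)[:598]
b=b[:598];a=a[:598]
h=min(a.shape[0],b.shape[0]);print(a.shape,b.shape)
cv2.imwrite("pics/c1.png",np.hstack([f(t,165,175,70,130,4),f(t,295,90,120,130,4)]))
cv2.imwrite("pics/c2.png",np.hstack([f(s,155,145,100,120,4),f(s,335,175,100,120,4)]))
```

```text
(598, 322, 3) (572, 506, 3)
```

View pics/c1.png

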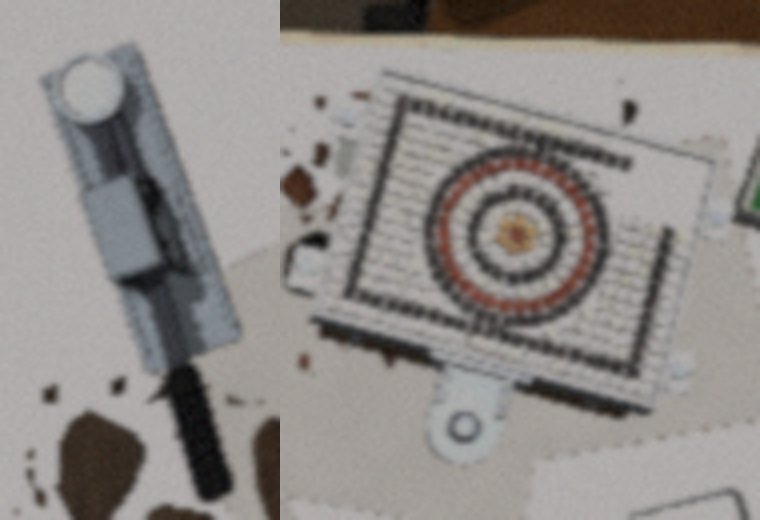

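View pics/c2.png

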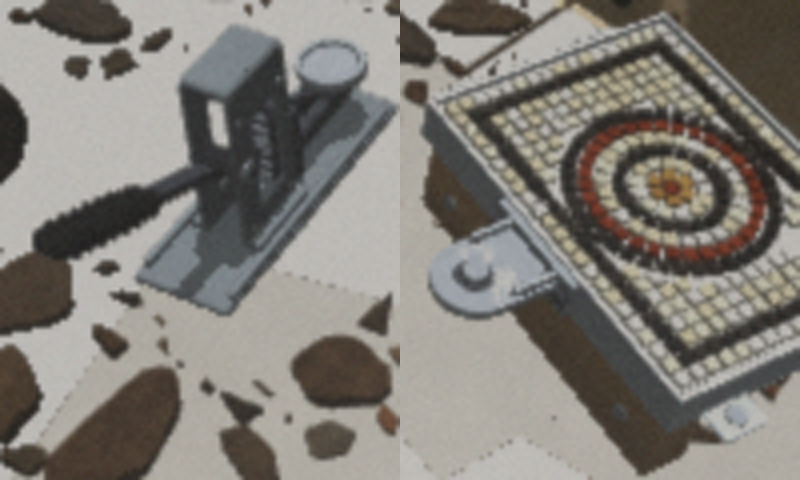

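The crops show these points clearly:
- **Jack, top crop:** saddle (93,90), column top (121,226), and the base corners.
- **Panel, top crop:** bolt (463,427) and the frame corners.
- **Scene crop:** the same features.

Next I'll fit planar poses to both.

```bash
cat > h.py <<'E'
import numpy as np
from scipy.spatial.transform import Rotation as R
from scipy.optimize import least_squares
CAL={'scene':dict(f=398.26237,c=(281.5515,212.5875),p=np.array([127.414,-621.7127,770.5077]),q=[-0.33501014,0.87431407,-0.32409294,0.13530294]),
'top':dict(f=478.834,c=(283.0904,213.4229),p=np.array([403.5794,-175.1422,1344.9829]),q=[-0.04248,0.71593643,-0.69547894,0.04403991])}
def proj(cam,P):
    c=CAL[cam];q=c['q'];r=R.from_quat([q[1],q[2],q[3],q[0]])
    v=r.inv().apply(np.atleast_2d(P)-c['p']);return v[:,:2]/v[:,2:]*c['f']+c['c']
def ray(cam,uv,z):
    c=CAL[cam];q=c['q'];r=R.from_quat([q[1],q[2],q[3],q[0]])
    d=r.apply([(uv[0]-c['c'][0])/c['f'],(uv[1]-c['c'][1])/c['f'],1]);return c['p']+d*(z-c['p'][2])/d[2]
def world(pose,L):
    x,y,a=pose;L=np.atleast_2d(L);return np.c_[x+np.cos(a)*L[:,0]-np.sin(a)*L[:,1],y+np.sin(a)*L[:,0]+np.cos(a)*L[:,1],L[:,2]]
def fit(obs,x0):
    f=lambda p:np.concatenate([(proj(c,world(p,L))[0]-uv) for c,uv,L in obs])
    s=least_squares(f,x0,x_scale=[100,100,1],loss='soft_l1');return s.x,f(s.x).reshape(-1,2)
E
cat > m.py <<'E'
from h import *
o={'tj':('top',165,175),'tp':('top',295-70,90),'sj':('scene',155,145),'sp':('scene',335-100,175)}
def O(k,X,Y,*L):
    c,x,y=o[k];return (c,np.array([x+(X+.5)/4-.5,y+(Y+.5)/4-.5]),np.array(L,float))
J=[O('tj',93,90,95,0,56),O('tj',121,226,-15,0,140),O('tj',40,78,125,36,8),O('tj',135,42,125,-36,8),O('tj',242,335,-100,-36,8),O('tj',150,375,-100,36,8),
O('sj',332,65,95,0,56),O('sj',234,66,-15,0,140),O('sj',137,277,-100,36,8),O('sj',233,310,-100,-36,8),O('sj',397,108,125,-36,8)]
P=[O('tp',463,427,-65,0,86),O('tp',385,72,160,120,91),O('tp',715,160,160,-120,91),O('tp',650,410,-20,-120,91),O('tp',313,318,-20,120,91),
O('sp',475,270,-65,0,86),O('sp',430,105,-20,120,91),O('sp',665,15,160,120,91),O('sp',682,402,-20,-120,91)]
for n,o_,x0 in(('jack',J,[550,50,.3]),('panel',P,[550,-300,-.3])):
    p,r=fit(o_,x0);print(n,p.round(3));print(r.round(1).tolist())
    for c in('top','scene'): print(c,fit([q for q in o_ if q[0]==c],x0)[0].round(3))
    if n=='jack': print(world(p,[[95,0,56],[-15,0,140],[-36,0,70],[-176,0,70]]).round(1))
    else: print(world(p,[[-65,0,64]]).round(1),ray('top',P[0][1],86),ray('scene',P[5][1],86))
E
python3 m.py
```

```text
jack [5.14483e+02 4.92830e+01 4.06000e-01]
[[-0.8, -0.9], [0.8, -0.1], [0.2, -0.4], [0.3, -0.6], [1.8, 0.3], [0.5, -0.1], [-0.5, -1.1], [-0.9, -1.7], [-0.9, 0.3], [-0.9, 1.5], [0.5, -1.2]]
top [5.13606e+02 5.06720e+01 3.99000e-01]
scene [5.14605e+02 4.66850e+01 4.09000e-01]
[[601.8  86.8  56. ]
 [500.7  43.4 140. ]
 [481.4  35.1  70. ]
 [352.8 -20.2  70. ]]
panel [ 6.70912e+02 -3.44524e+02 -2.48000e-01]
[[0.7, 0.3], [-0.8, -2.0], [2.4, -0.4], [2.2, 0.4], [-0.6, -0.9], [-0.4, 0.9], [-1.2, -1.3], [0.0, -1.0], [-0.3, 0.7]]
top [ 6.69597e+02 -3.42592e+02 -2.44000e-01]
scene [ 6.71959e+02 -3.44944e+02 -2.49000e-01]
[[ 607.9 -328.6   64. ]] [ 608.68351593 -326.80552966   86.        ] [ 610.52019204 -327.4542073    86.        ]
```

Jack: origin about (514,49), yaw 0.40. Lift pad: about (609,-327.5), yaw -0.247. I'll write a helper that turns a world target into a tool-frame delta.

```bash
cat > go.py <<'E'
import sys
from rig import ctrl
from h import *
# go.py x y z yaw : delta (tool axes, mm/deg) to tool-down pose, tool y along yaw+90deg (or opposite)
def delta(x,y,z,yaw):
    s=ctrl.sense();q=s['ee_rot'];r=R.from_quat([q[1],q[2],q[3],q[0]])
    best=None
    for k in(1,-1):
        ty=k*np.array([-np.sin(yaw),np.cos(yaw),0]);tx=np.array([0,0,-1.])
        T=R.from_matrix(np.c_[tx,ty,np.cross(tx,ty)]);w=(r.inv()*T).as_rotvec(degrees=True)
        if best is None or np.linalg.norm(w)<np.linalg.norm(best):best=w
    m=r.as_matrix();print('t',s['time_s'],'pos',s['eef_pos'].round(1),'F',s['force'].round(1),'grip',round(float(s['grip_width']),3),'q6',s['joints'].round(2))
    print('axes y',m[:,1].round(3),'z',m[:,2].round(3),'yaw',round(float(np.arctan2(-m[0,1],m[1,1])),4))
    print('delta',(m.T@(np.array([x,y,z])-s['eef_pos'])).round(1),best.round(2))
if __name__=='__main__': delta(*map(float,sys.argv[1:5]))
E
python3 go.py 500.7 43.4 231 0.403
```

```text
t 0.1 pos [170.4 496.3 230.8] F [ 0.2  0.1 -0.1] grip 0.998 q6 [ 1.02  0.31  1.5   0.    1.33 -0.22]
axes y [ 0.325  0.946 -0.001] z [ 0.946 -0.325 -0.   ] yaw -0.3308
delta [   0.  -321.1  459.5] [-4.204e+01 -4.000e-02  6.000e-02]
```

Call:
carry_out(deltas=[[-1, 0, -20, 30, -3, 0, 0], [-1, 0, -55, 80, -10, 0, 0], [-1, 0, -90, 130, -16, 0, 0], [-1, 0, -125, 180, -22, 0, 0], [-1, 0, -160, 230, -28, 0, 0]], newtons=60)

```text
time_s: 0.72
eef_pos: [336.8, 268.8, 231.2]
ee_rot: [0.705, -0.057, 0.705, 0.057]
force: [0.3, 1.0, -0.1]
grip_width: 1.0
```

Call:
carry_out(deltas=[[-1, 0, 10.6, 58, -6, 0, 0], [-1, 0, 21, 117, -14, 0, 0], [-1, 0, 31, 174, -14, 0, 0], [-1, 0, 41, 230, -14, 0, 0], [-1, 0, 50, 278, -14, 0, 0]])

```text
time_s: 1.35
eef_pos: [604.3, 363.9, 230.5]
ee_rot: [0.693, -0.141, 0.693, 0.141]
force: [0.3, 0.1, 0.3]
grip_width: 1.0
```

```bash
python3 go.py 500.7 43.4 108 0.403
```

```text
t 1.35 pos [604.3 363.9 230.5] F [0.3 0.1 0.3] grip 1.0 q6 [ 0.38  0.75  0.82  0.    1.58 -1.6 ]
axes y [-0.391  0.92   0.   ] z [ 0.92   0.391 -0.001] yaw 0.402
delta [ 122.7 -254.4 -220.7] [-0.06 -0.04 -0.  ]
```

Call:
carry_out(deltas=[[-1, 0, -40, -35, 0, 0, 0], [-1, 0, -85, -74, 0, 0, 0], [-1, 0, -135, -117, 0, 0, 0], [-1, 0, -180, -156, 0, 0, 0], [-1, 0, -220, -191, 0, 0, 0]])

```text
time_s: 1.98
eef_pos: [512.1, 84.5, 231.1]
ee_rot: [0.693, -0.141, 0.693, 0.141]
force: [0.7, 0.2, 0.2]
grip_width: 1.001
```

Call:
carry_out(deltas=[[-1, 0, -20, -18, 0, 0, 0], [-1, 0, -34.4, -29.7, 0, 0, 0], [-1, 0, -34.4, -29.7, 0, 0, 0], [-1, 0, -34.4, -29.7, 0, 0, 0], [-1, 0, -34.4, -29.7, 0, 0, 0]])

```text
time_s: 2.6
eef_pos: [499.4, 43.9, 231.1]
ee_rot: [0.693, -0.142, 0.693, 0.142]
force: [-0.3, 0.8, 0.1]
grip_width: 0.999
```

```bash
python3 go.py 500.7 43.4 108 0.403; python3 -c "
from rig import viewer;import cv2
a=viewer.capture('scene')[120:300,120:330,::-1];cv2.imwrite('pics/s1.png',cv2.resize(a,None,fx=3.3,fy=3.3,interpolation=2))"
```

```text
t 2.6 pos [499.4  43.9 231.1] F [-0.3  0.8  0.1] grip 0.999 q6 [-0.15  0.26  1.57  0.    1.31 -2.12]
axes y [-0.393  0.92   0.   ] z [ 0.92   0.393 -0.   ] yaw 0.4035
delta [123.1  -1.    1. ] [ 0.03 -0.01 -0.01]
```

View pics/s1.png

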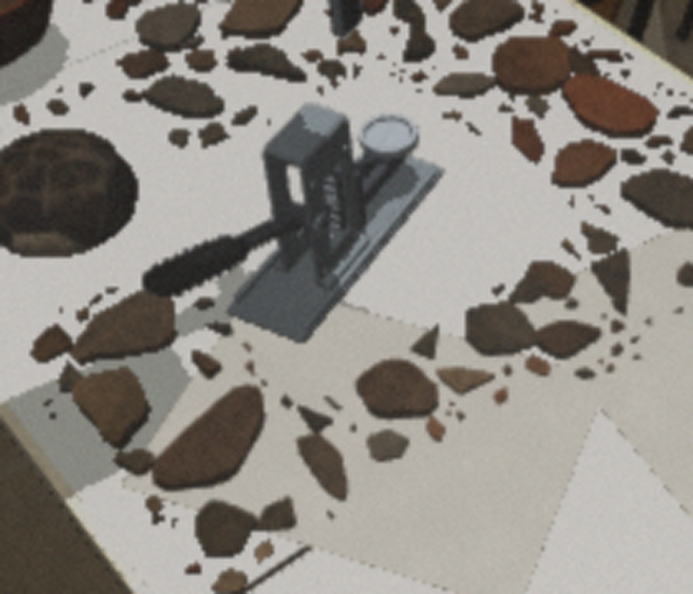

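The image shows the jack standing upright where I measured it. One finger is above the column at the top edge, around (345,10). Now I'll descend and grip.

Call:
carry_out(deltas=[[-1, 30, -1, 1, 0, 0, 0], [-1, 65, -1, 1, 0, 0, 0], [-1, 100, -1, 1, 0, 0, 0], [-1, 120, -1, 1, 0, 0, 0], [-1, 123, -1, 1, 0, 0, 0]])

```text
time_s: 3.28
eef_pos: [500.1, 43.0, 107.3]
ee_rot: [0.692, -0.141, 0.694, 0.142]
force: [0.2, -0.1, 0.8]
grip_width: 1.0
```

Call:
carry_out(deltas=[[0, 0, 0, 0, 0, 0, 0], [0.3, 0, 0, 0, 0, 0, 0], [0.6, 0, 0, 0, 0, 0, 0], [1, 0, 0, 0, 0, 0, 0], [1, 0, 0, 0, 0, 0, 0]])

```text
time_s: 3.9
eef_pos: [500.7, 43.1, 109.1]
ee_rot: [0.693, -0.141, 0.692, 0.141]
force: [-1.8, 3.7, 5.4]
grip_width: 0.412
```

```bash
python3 go.py 500.7 43.4 108 0.403
```

```text
t 3.9 pos [500.7  43.1 109.1] F [-1.8  3.7  5.4] grip 0.412 q6 [-0.15  0.4   1.72  0.    1.02 -2.12]
axes y [-0.391  0.92   0.   ] z [0.92  0.391 0.001] yaw 0.402
delta [1.1 0.3 0.1] [-0.06  0.07 -0.02]
```

Call:
carry_out(deltas=[[1, -5, 0, 0, 0, 0, 0], [1, -12, 0, 0, 0, 0, 0], [1, -20, 0, 0, 0, 0, 0], [1, -26, 0, 0, 0, 0, 0], [1, -28, 0, 0, 0, 0, 0]], newtons=90)

```text
time_s: 4.53
eef_pos: [500.7, 42.5, 136.7]
ee_rot: [0.693, -0.141, 0.693, 0.141]
force: [0.4, 0.2, -7.9]
grip_width: 0.409
```

```bash
python3 go.py 425 -281 136 -0.247
```

```text
t 4.525 pos [500.7  42.5 136.7] F [ 0.4  0.2 -7.9] grip 0.409 q6 [-0.15  0.36  1.69 -0.    1.09 -2.12]
axes y [-0.391  0.92  -0.   ] z [0.92  0.391 0.   ] yaw 0.4022
delta [   0.7 -268.1 -196.3] [3.72e+01 3.00e-02 1.00e-02]
```

Call:
carry_out(deltas=[[1, 0, -13, -10, 2, 0, 0], [1, 0, -40, -29, 6, 0, 0], [1, 0, -75, -55, 11, 0, 0], [1, 0, -110, -80, 16, 0, 0], [1, 0, -145, -106, 20, 0, 0]])

```text
time_s: 5.15
eef_pos: [458.9, -134.2, 136.2]
ee_rot: [0.707, -0.018, 0.707, 0.017]
force: [1.3, -0.9, -8.0]
grip_width: 0.41
```

```bash
python3 go.py 425 -281 136 -0.247
```

```text
t 5.15 pos [ 458.9 -134.2  136.2] F [ 1.3 -0.9 -8. ] grip 0.41 q6 [-0.53  0.31  1.76 -0.    1.06 -2.15]
axes y [-0.049  0.999 -0.   ] z [ 0.999  0.049 -0.   ] yaw 0.0494
delta [   0.2 -144.9  -41.1] [ 1.698e+01 -1.000e-02  1.000e-02]
```

Call:
carry_out(deltas=[[1, 0, -35, -10, 4, 0, 0], [1, 0, -80, -23, 10, 0, 0], [1, 0, -120, -35, 15, 0, 0], [1, 0, -142, -41, 17.2, 0, 0], [1, 0, -146, -42, 17.2, 0, 0]])

```text
time_s: 5.78
eef_pos: [424.6, -282.0, 136.0]
ee_rot: [0.701, 0.088, 0.702, -0.088]
force: [0.2, 1.5, -8.0]
grip_width: 0.408
```

Call:
carry_out(deltas=[[1, 3, 0, 0, 0, 0, 0], [1, 10, 0, 0, 0, 0, 0], [1, 18, 0, 0, 0, 0, 0], [1, 24, 0, 0, 0, 0, 0], [1, 24, 0, 0, 0, 0, 0]])

```text
time_s: 6.4
eef_pos: [425.5, -280.0, 111.7]
ee_rot: [0.701, 0.087, 0.702, -0.087]
force: [0.7, 0.4, -7.9]
grip_width: 0.408
```

```bash
python3 go.py 502.3 -300.6 110 -0.247;python3 -c "
from rig import viewer;import cv2,numpy as np
a=viewer.capture('scene')[180:330,250:450,::-1];b=viewer.capture('top')[150:300,260:420,::-1]
f=lambda a:cv2.resize(a,None,fx=4,fy=4,interpolation=2)
cv2.imwrite('pics/s2.png',f(a));cv2.imwrite('pics/t2.png',f(b))"
```

```text
t 6.4 pos [ 425.5 -280.   111.7] F [ 0.7  0.4 -7.9] grip 0.408 q6 [-0.81  0.41  1.7   0.    1.03 -2.14]
axes y [0.244 0.97  0.001] z [ 0.97  -0.244 -0.001] yaw -0.2467
delta [ 1.6 -1.2 79.5] [ 0.02 -0.06 -0.04]
```

View pics/s2.png

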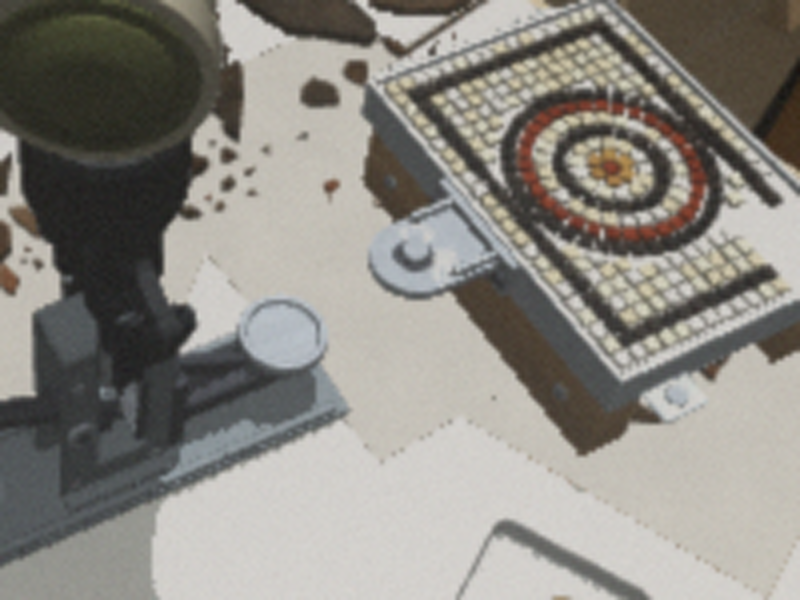

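View pics/t2.png

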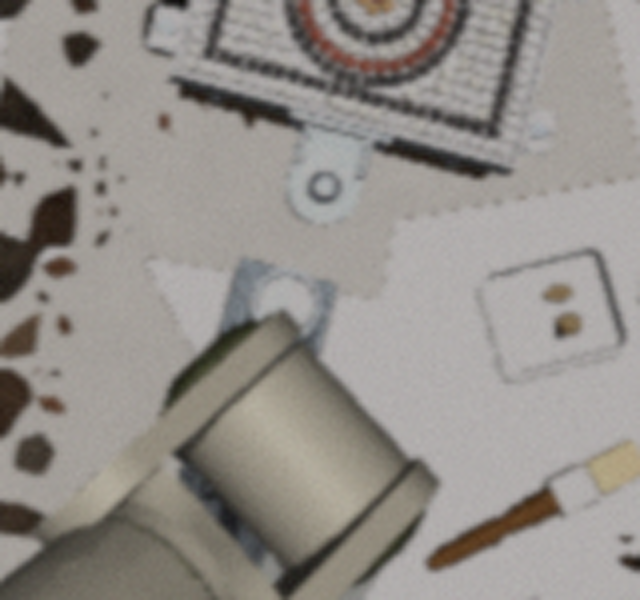

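The scene crop shows the saddle rim centred at about (282,332) and the bolt at about (416,243). In the top crop the saddle is at about (284,305), partly hidden, and the bolt at (323,187). Dish and brush look undisturbed.

Run:
```python
from h import *
f=lambda X,Y,x,y:np.array([x+(X+.5)/4-.5,y+(Y+.5)/4-.5])
s=f(282,332,250,180);b=f(416,243,250,180);st=f(284,305,260,150);bt=f(323,187,260,150)
for n,c,u,z in(('sad','scene',s,58.5),('pad','scene',b,86),('sad','top',st,58.5),('pad','top',bt,86)):print(n,c,ray(c,u,z).round(1))
p=np.array([425.5+110*np.cos(.247),-280-110*np.sin(.247),58.5]);print('kin saddle',p.round(1),(proj('scene',p)[0]-s)*4,(proj('top',p)[0]-st)*4)
pad=np.array([609,-327.5,82.])
th=np.linspace(-np.pi,np.pi,9)
print(((proj('scene',pad+np.c_[25*np.cos(th),25*np.sin(th),0*th])-[250,180])*4+1.5).round(0).tolist())
print(((proj('top',pad+np.c_[25*np.cos(th),25*np.sin(th),0*th])-[260,150])*4+1.5).round(0).tolist())
```

```text
sad scene [ 532.  -306.8   58.5]
pad scene [ 614.6 -324.5   86. ]
sad top [ 531.8 -304.9   58.5]
pad top [ 608.7 -326.8   86. ]
kin saddle [ 532.2 -306.9   58.5] [ 0.31391901 -0.06696137] [ 2.90885215 -0.4441473 ]
[[381.0, 280.0], [415.0, 293.0], [447.0, 284.0], [458.0, 259.0], [442.0, 233.0], [410.0, 221.0], [379.0, 229.0], [366.0, 253.0], [381.0, 280.0]]
[[323.0, 225.0], [349.0, 214.0], [361.0, 189.0], [350.0, 162.0], [324.0, 151.0], [297.0, 161.0], [286.0, 186.0], [296.0, 213.0], [323.0, 225.0]]
```

Kinematics and vision agree on the saddle. From it to the pad is +80 along the tool's z and -1 along its y. I'll insert level.

Call:
carry_out(deltas=[[1, 0, -1, 10, 0, 0, 0], [1, 0, -1, 30, 0, 0, 0], [1, 0, -1, 52, 0, 0, 0], [1, 0, -1, 70, 0, 0, 0], [1, 0, -1, 80, 0, 0, 0]])

```text
time_s: 7.12
eef_pos: [504.1, -301.1, 112.2]
ee_rot: [0.702, 0.087, 0.702, -0.087]
force: [1.0, 0.5, -8.9]
grip_width: 0.408
```

Call:
carry_out(deltas=[[1, 0, 0, 0, 0, 0, 0], [1, 0, 0, 0, 0, 0, 0], [1, 1, 0, 0, 0, 0, 0], [1, 2, 0, 0, 0, 0, 0], [1, 2.7, 0, 0, 0, 0, 0]])

```text
time_s: 7.75
eef_pos: [502.8, -300.9, 109.6]
ee_rot: [0.702, 0.087, 0.702, -0.087]
force: [-0.1, 0.1, -7.1]
grip_width: 0.409
```

```bash
python3 go.py 503.1 -300.7 109 -0.247;python3 -c "
from rig import viewer;import cv2,numpy as np
a=viewer.capture('scene')[180:330,250:450,::-1];
f=lambda a:cv2.resize(a,None,fx=4,fy=4,interpolation=2)
cv2.imwrite('pics/s3.png',f(a))"
```

```text
t 7.75 pos [ 502.8 -300.9  109.6] F [-0.1  0.1 -7.1] grip 0.409 q6 [-0.74  0.56  1.46 -0.    1.12 -2.06]
axes y [0.245 0.97  0.   ] z [ 0.97  -0.245 -0.   ] yaw -0.2472
delta [0.6 0.3 0.2] [-0.01 -0.01 -0.  ]
```

View pics/s3.png

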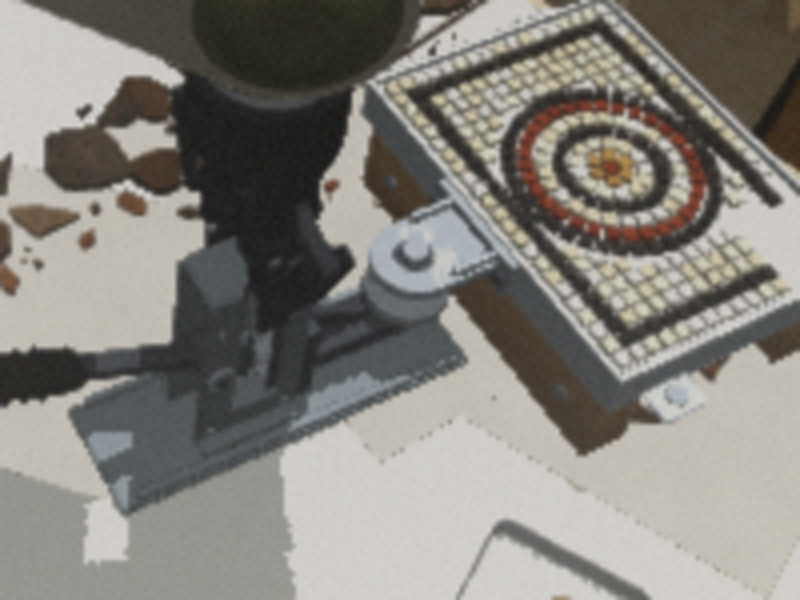

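Call:
carry_out(deltas=[[1, 0.6, 0, 0, 0, 0, 0], [1, 1.1, 0, 0, 0, 0, 0], [0, 1.1, 0, 0, 0, 0, 0], [-1, 1.1, 0, 0, 0, 0, 0], [-1, 1.1, 0, 0, 0, 0, 0]])

```text
time_s: 8.43
eef_pos: [503.3, -301.1, 108.9]
ee_rot: [0.702, 0.087, 0.701, -0.087]
force: [-0.8, 0.3, 0.1]
grip_width: 0.899
```

Call:
carry_out(deltas=[[-1, 0, 0, 0, 0, 0, 0], [-1, -5, 0, 0, 0, 0, 0], [-1, -25, 0, 0, 0, 0, 0], [-1, -50, 0, 0, 0, 0, 0], [-1, -80, 0, 0, 0, 0, 0]])

```text
time_s: 9.05
eef_pos: [502.8, -300.8, 189.4]
ee_rot: [0.702, 0.087, 0.702, -0.087]
force: [0.6, -0.1, -0.3]
grip_width: 0.999
```

```bash
python3 go.py 346.3 -261.2 190 -0.247;python3 - <<'E'
from h import *
from rig import viewer;import cv2
for z,p in((56,[609.7,-327.5]),(56,[609.5,-327.8]),(82,[609.7,-327.5])):
    th=np.linspace(-np.pi,np.pi,9)[:-1];c=np.array([*p,z])
    print(((proj('scene',c+np.c_[25*np.cos(th),25*np.sin(th),0*th])-[250,180])*4+1.5).round(0).tolist())
f=lambda a:cv2.resize(a,None,fx=4,fy=4,interpolation=2)
a=viewer.capture('scene')[:,:,::-1];cv2.imwrite('pics/s4.png',f(a[190:330,230:400]))
E
```

```text
t 9.05 pos [ 502.8 -300.8  189.4] F [ 0.6 -0.1 -0.3] grip 0.999 q6 [-0.74  0.48  1.37 -0.    1.29 -2.06]
axes y [0.245 0.97  0.   ] z [ 0.97  -0.245 -0.   ] yaw -0.247
delta [-5.000e-01  1.000e-01 -1.615e+02] [-0.   -0.02 -0.01]
[[375.0, 307.0], [408.0, 320.0], [440.0, 312.0], [451.0, 287.0], [436.0, 261.0], [404.0, 249.0], [373.0, 257.0], [361.0, 281.0]]
[[376.0, 308.0], [408.0, 321.0], [440.0, 312.0], [451.0, 287.0], [436.0, 262.0], [404.0, 249.0], [373.0, 257.0], [361.0, 281.0]]
[[382.0, 279.0], [415.0, 292.0], [447.0, 283.0], [459.0, 258.0], [443.0, 232.0], [411.0, 220.0], [379.0, 228.0], [367.0, 252.0]]
```

View pics/s4.png

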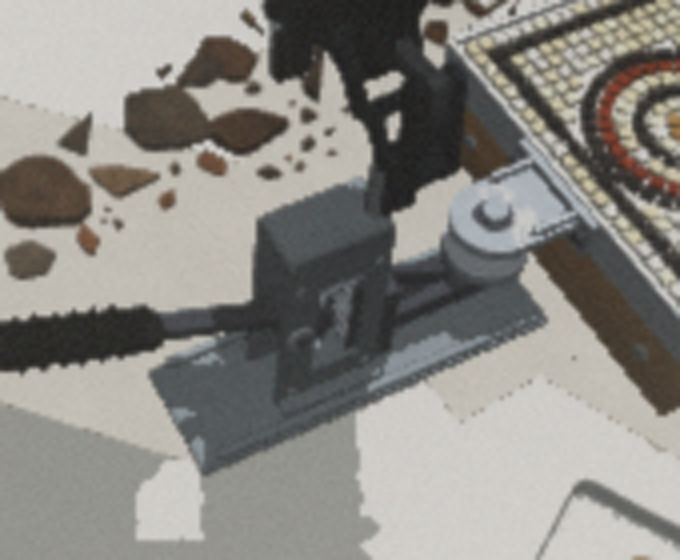

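The jack is flat with its saddle under the bracket: the rim spans about 364–450 px in the previous crop, against 361–451 predicted. Next I'll shut the fingers and move above the sleeve.

Call:
carry_out(deltas=[[0, 0, 0, -20, 0, 0, 0], [1, 0, 0, -60, 0, 0, 0], [1, 0, 0, -105, 0, 0, 0], [1, 0, 0, -138, 0, 0, 0], [1, 0, 0, -146, 0, 0, 0]], newtons=40)

```text
time_s: 9.72
eef_pos: [360.5, -265.0, 189.0]
ee_rot: [0.702, 0.087, 0.701, -0.088]
force: [0.6, -0.3, 0.5]
grip_width: 0.004
```

Call:
carry_out(deltas=[[1, 5, 0, 0, 0, 0, 0], [1, 20, 0, 0, 0, 0, 0], [1, 38, 0, 0, 0, 0, 0], [1, 45, 0, 0, 0, 0, 0], [1, 45, 0, 0, 0, 0, 0]])

```text
time_s: 10.35
eef_pos: [361.8, -265.3, 143.2]
ee_rot: [0.702, 0.087, 0.702, -0.087]
force: [0.8, 0.7, 0.7]
grip_width: 0.001
```

```bash
python3 go.py 361.5 -265.2 144 -0.247;python3 - <<'E'
from rig import viewer;import cv2
f=lambda a:cv2.resize(a,None,fx=3,fy=3,interpolation=2)
a=viewer.capture('scene')[:,:,::-1];cv2.imwrite('pics/s5.png',f(a[170:360,180:420]))
E
```

```text
t 10.35 pos [ 361.8 -265.3  143.2] F [0.8 0.7 0.7] grip 0.001 q6 [-0.89  0.24  1.84  0.    1.06 -2.22]
axes y [0.244 0.97  0.   ] z [ 0.97  -0.244 -0.001] yaw -0.2466
delta [-0.8 -0.  -0.3] [ 0.02 -0.03 -0.02]
```

View pics/s5.png

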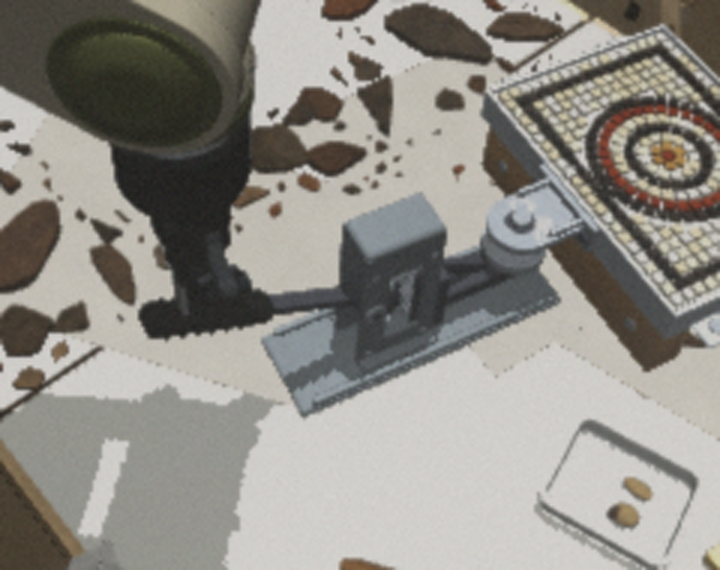

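The shut fingers are over the black sleeve at about (205,300). This is the first stroke.

Call:
carry_out(deltas=[[1, 20, 0, -4, 0, 0, 0], [1, 42, 0, -10, 0, 0, 0], [1, 62, 0, -13, 0, 0, 0], [1, 78, 0, -14, 0, 0, 0], [1, 86, 0, -14, 0, 0, 0]])

```text
time_s: 11.02
eef_pos: [348.9, -262.6, 58.2]
ee_rot: [0.703, 0.087, 0.701, -0.088]
force: [3.0, 2.5, 9.4]
grip_width: -0.003
```

Call:
carry_out(deltas=[[1, 1, 0, 0, 0, 0, 0], [1, 2, 0, 0, 0, 0, 0], [1, 3, 0, 0, 0, 0, 0], [1, 4, 0, 0, 0, 0, 0], [1, 4, 0, 0, 0, 0, 0]])

```text
time_s: 11.65
eef_pos: [349.1, -262.8, 54.9]
ee_rot: [0.703, 0.086, 0.701, -0.088]
force: [2.6, 2.2, 7.9]
grip_width: 0.0
```

Call:
carry_out(deltas=[[1, 1, 0, 0, 0, 0, 0], [1, 2, 0, 0, 0, 0, 0], [1, 3, 0, 0, 0, 0, 0], [1, 3, 0, 0, 0, 0, 0], [1, 3, 0, 0, 0, 0, 0]])

```text
time_s: 12.28
eef_pos: [349.4, -262.9, 52.6]
ee_rot: [0.703, 0.086, 0.7, -0.088]
force: [1.4, 4.4, 16.7]
grip_width: 0.003
```

Call:
carry_out(deltas=[[1, -18, 0, -1, 0, 0, 0], [1, -40, 0, 1, 0, 0, 0], [1, -65, 0, 6, 0, 0, 0], [1, -85, 0, 11, 0, 0, 0], [1, -94, 0, 14, 0, 0, 0]])

```text
time_s: 12.9
eef_pos: [362.1, -265.7, 145.9]
ee_rot: [0.702, 0.086, 0.701, -0.088]
force: [-0.2, 0.6, 0.7]
grip_width: 0.0
```

Call:
carry_out(deltas=[[1, 0, 0, 0, 0, 0, 0], [1, 20, 0, -4, 0, 0, 0], [1, 42, 0, -10, 0, 0, 0], [1, 62, 0, -13, 0, 0, 0], [1, 78, 0, -14, 0, 0, 0]])

```text
time_s: 13.52
eef_pos: [348.0, -262.1, 65.9]
ee_rot: [0.702, 0.087, 0.701, -0.088]
force: [4.4, -0.6, 8.7]
grip_width: 0.003
```

Call:
carry_out(deltas=[[1, 7, 0, 0, 0, 0, 0], [1, 11, 0, 0, 0, 0, 0], [1, 14, 0, 0, 0, 0, 0], [1, 16, 0, 0, 0, 0, 0], [1, 16, 0, 0, 0, 0, 0]])

```text
time_s: 14.15
eef_pos: [349.0, -262.5, 51.7]
ee_rot: [0.703, 0.087, 0.701, -0.088]
force: [2.5, 4.9, 24.0]
grip_width: -0.003
```

```bash
python3 go.py 347.9 -262 53 -0.247;python3 - <<'E'
from rig import viewer;import cv2
f=lambda a:cv2.resize(a,None,fx=3,fy=3,interpolation=2)
a=viewer.capture('scene')[:,:,::-1];cv2.imwrite('pics/s6.png',f(a[170:360,200:460]))
E
```

```text
t 14.15 pos [ 349.  -262.5   51.7] F [ 2.5  4.9 24. ] grip -0.003 q6 [-0.92  0.37  1.96  0.    0.8  -2.24]
axes y [ 0.245  0.97  -0.001] z [ 0.97  -0.245  0.003] yaw -0.2474
delta [-1.3  0.2 -1.2] [-0.02  0.2   0.08]
```

View pics/s6.png

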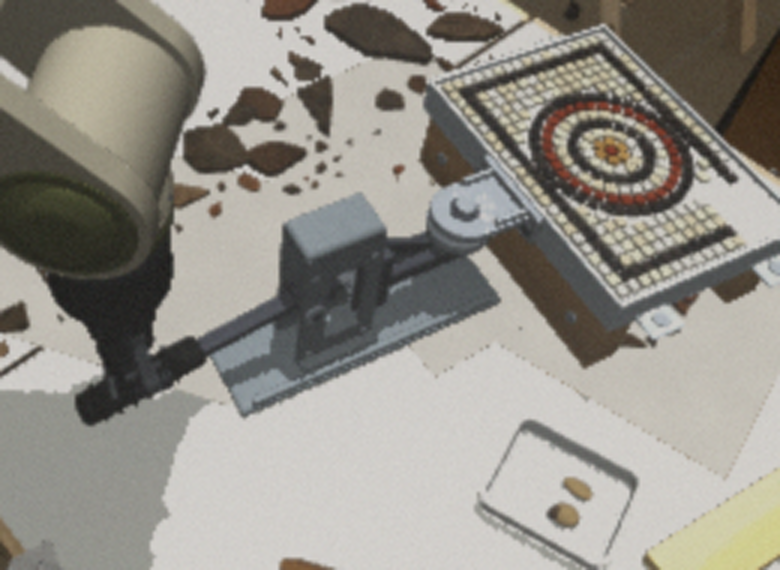

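The second stroke is down on its stop at 24 N. The jack is flat and the panel is lifting, with the dish untouched. Third stroke next.

Call:
carry_out(deltas=[[1, -18, 0, -1, 0, 0, 0], [1, -40, 0, 1, 0, 0, 0], [1, -65, 0, 6, 0, 0, 0], [1, -85, 0, 11, 0, 0, 0], [1, -94, 0, 14, 0, 0, 0]])

```text
time_s: 14.82
eef_pos: [361.5, -265.2, 144.6]
ee_rot: [0.702, 0.087, 0.702, -0.087]
force: [-0.2, 0.1, -1.4]
grip_width: 0.002
```

Call:
carry_out(deltas=[[1, 0, 0, 0, 0, 0, 0], [1, 20, 0, -4, 0, 0, 0], [1, 42, 0, -10, 0, 0, 0], [1, 62, 0, -13, 0, 0, 0], [1, 78, 0, -14, 0, 0, 0]])

```text
time_s: 15.45
eef_pos: [347.9, -262.1, 65.7]
ee_rot: [0.702, 0.087, 0.701, -0.087]
force: [4.2, -0.2, 8.7]
grip_width: -0.001
```

Call:
carry_out(deltas=[[1, 7, 0, 0, 0, 0, 0], [1, 11, 0, 0, 0, 0, 0], [1, 14, 0, 0, 0, 0, 0], [1, 16, 0, 0, 0, 0, 0], [1, 16, 0, 0, 0, 0, 0]])

```text
time_s: 16.08
eef_pos: [348.8, -262.5, 51.6]
ee_rot: [0.703, 0.087, 0.701, -0.088]
force: [0.6, 4.2, 25.0]
grip_width: -0.001
```

```bash
python3 go.py 347.9 -262 53 -0.247;python3 - <<'E'
from rig import viewer;import cv2,numpy as np
f=lambda a:cv2.resize(a,None,fx=4,fy=4,interpolation=2)
a=viewer.capture('scene')[:,:,::-1];b=viewer.capture('top')[:,:,::-1]
cv2.imwrite('pics/scene7.png',a);cv2.imwrite('pics/top7.png',b)
x=f(a[180:320,325:435]);y=f(b[90:230,300:390])
cv2.imwrite('pics/s7.png',np.hstack([x,y])[:,:800])
E
```

```text
t 16.075 pos [ 348.8 -262.5   51.6] F [ 0.6  4.2 25. ] grip -0.001 q6 [-0.92  0.37  1.96  0.    0.8  -2.24]
axes y [ 0.245  0.97  -0.001] z [ 0.97  -0.245  0.003] yaw -0.2473
delta [-1.4  0.3 -1. ] [-0.02  0.19  0.08]
```

View pics/s7.png

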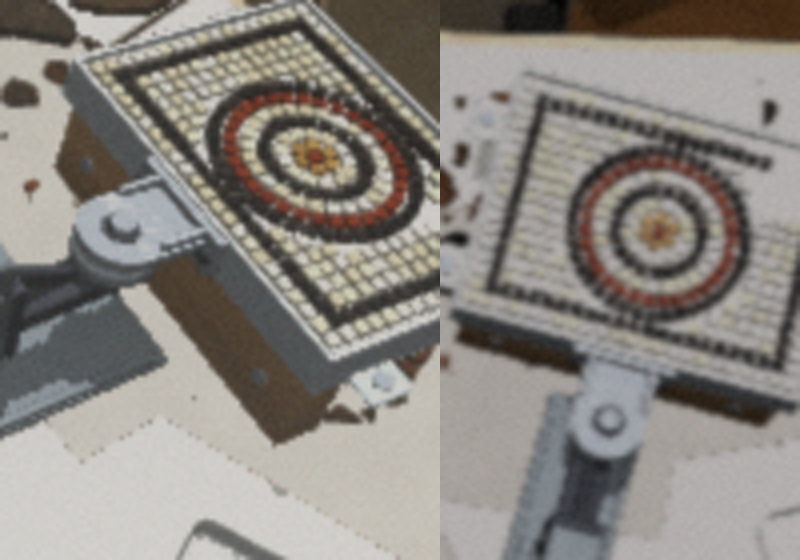

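The front bearer is now visibly clear of the table, and the bolt stays centred over the toe in the top crop at about (607,420). I'll measure the lift by tracking mosaic features between the first and current images.

```bash
cat > lift.py <<'E'
from h import *
import cv2
pose=np.array([671.5,-343.5,-.247]); poly=np.array([[-18,-117,91],[-18,117,91],[158,117,91],[158,-117,91]],float)
data=[]
for c in('scene','top'):
    g=[cv2.imread(f'pics/{c}{k}.png',0) for k in(0,7)]
    m=np.zeros_like(g[0]);cv2.fillPoly(m,[proj(c,world(pose,poly)).astype(np.int32)],255)
    p=cv2.goodFeaturesToTrack(g[0],150,.01,3,mask=m)
    q,s,_=cv2.calcOpticalFlowPyrLK(g[0],g[1],p,None,winSize=(21,21),maxLevel=2)
    b,s2,_=cv2.calcOpticalFlowPyrLK(g[1],g[0],q,None,winSize=(21,21),maxLevel=2)
    ok=(s.ravel()>0)&(np.linalg.norm(b-p,axis=2).ravel()<.3);p=p[ok,0];q=q[ok,0]
    W=np.array([ray(c,u,91) for u in p]);data.append((c,W,p,q));print(c,len(p),np.median(q-p,axis=0))
    # static check: dish & brush patches
    for n,(x,y,w,h) in {'dish':{'top':(378,208,40,40),'scene':(355,308,60,55)}[c],'brush':{'top':(365,258,58,36),'scene':(290,352,95,45)}[c]}.items():
        r=cv2.matchTemplate(g[1],g[0][y:y+h,x:x+w],cv2.TM_CCOEFF_NORMED);l=cv2.minMaxLoc(r);print(n,round(l[1],2),l[3][0]-x,l[3][1]-y)
ca,sa=np.cos(pose[2]),np.sin(pose[2]);ax=np.array([-sa,ca,0])
def tr(P,v,px):
    o=world(pose,[[px,0,0]])[0];r=R.from_rotvec(ax*v[0])
    return r.apply(P-o)+o+[v[1],v[2],0]
for px in(135,145,155):
    f=lambda v:np.concatenate([(proj(c,tr(W,v,px))-proj(c,W)-(q-p)).ravel() for c,W,p,q in data])
    s=least_squares(f,[.1,0,0],x_scale=[.1,10,10],loss='soft_l1');v=s.x
    fe=tr(world(pose,[[-15,0,0]]),v,px)[0];pad0=world(pose,[[-65,0,64]]);pd=tr(pad0,v,px)[0]
    print(px,'theta,slip',v.round(3),'front edge z',fe[2].round(1),'pad lift',(pd[2]-64).round(1),'pad shift',(pd-pad0[0]).round(1),'rms',np.sqrt((f(v)**2).mean()).round(2))
E
python3 lift.py
```

```text
scene 139 [ 1.2780151 -2.807846 ]
dish 1.0 0 0
brush 1.0 0 0
top 150 [ 0.50779724 -0.8821106 ]
dish 0.99 0 0
brush 1.0 0 0
135 theta,slip [  0.121 -10.447   2.787] front edge z 18.1 pad lift 23.7 pad shift [-1.5  0.5 23.7] rms 0.37
145 theta,slip [  0.115 -10.251   2.594] front edge z 18.3 pad lift 23.6 pad shift [-1.8  0.5 23.6] rms 0.34
155 theta,slip [ 0.108 -9.94   2.397] front edge z 18.3 pad lift 23.3 pad shift [-2.   0.4 23.3] rms 0.34
```

Three independent checks support handing in:
- **Lift:** front edge about 18 mm up, tilt about 0.11 rad.
- **Alignment:** the pad moved only about 2 mm horizontally, so it is still in the cup.
- **Surroundings:** dish and brush are unmoved, and the handle is on its stop at 25 N.

```bash
python3 -c "
from rig import order,ctrl
print(order.finish_job());s=ctrl.sense();print(s['time_s'],s['eef_pos'],s['force'])"
```

```text
the job is handed in; nothing more can be done
None
the job is handed in; nothing more can be done
```

I set the jack under the bracket and pumped three full strokes. The handle is still held down on its stop, and the job was handed in at about 16 s of the 61 s allowed; no verdict came back.

My last checks came from the camera images and the arm's readings:
- **Lift:** the front bearer's lower edge is about 18 mm off the table, and the panel is tipped about 0.11 rad. Both are above the limits of 15 mm and 0.06 rad.
- **Saddle and pad:** the pad moved about 2 mm sideways while lifting, and still looks centred over the toe from above.
- **Handle:** the arm is pressing it with about 25 N at the same height as the second full stroke, so it is on its stop.
- **Dish and brush:** no movement showed in either camera.
- **Panel:** the fit shows its foot slid about 10 mm toward the jack as it tipped. That is more than I expected but within the 35 mm limit.

No check failed. I could not read the toe height, handle angle or saddle load directly; I judged them from the images, the arm's position and the force.

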